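# Press a tea tin into the corner of the labelling jig and hold it

## Robot

A 6-joint arm with a two-finger parallel gripper is mounted at the origin on the work surface. World frame = base frame: x ahead of the robot, y to its left, z up, the work surface at z = 0. Lengths are in m, angles in rad, forces in N, time in s.
With the tool pointing down it reaches from about 0.375 to 0.9 m from the base axis. Payload 3.1 kg.
Tool frame: the origin (TCP) lies midway between the tips of the shut fingers; the grasp point (between the pads) lies behind it (tcp_to_grasp is the z of the grasp point in the tool frame, in m); z points along the fingers, y is the line along which they close (so a half turn about z gives the same grasp; the last joint's range is limited). The gripper opens to 87 mm and grips with 3 to 60 N. Pads are 19 mm wide; open, the fingers measure 117 mm over their backs; the gripper's body (75 mm by 190 mm) begins 51 mm behind the grasp point.
Start: joints at [0.967, 0.527, 1.433, -0, 1.181, -0.178], TCP at [0.258, 0.569, 0.223] pointing down, gripper open.
Joint ranges: [-3.08, 3.08], [-0.75, 2.2], [0.22, 2.44], [-1.43, 4.57], [0, 2.65], [-2.85, 2.85]. Speed limits (rad/s): [2.79, 2.79, 3.14, 3.14, 3.14, 3.14].

## Interface

Orientations are given as a rotation vector (axis times angle).
In Python, from cell import read_state, camera, sign_off, tcp_to_grasp gives the robot as it stands.
- The arm moves only by the tool carry_out, never from a script. Its argument "steps" is a list of rows, each a list of 4 numbers: the shift along the tool's x, y, z each as a share of 150 mm, from -1 to 1, then the turn about the tool's z as a share of 45 degrees, from -1 to 1. In form: [[tx, ty, tz, roll], ...]. A call has 1 to 10 rows; each row shifts and turns the commanded pose from where the row before left it, along the tool's axes as they then stand; what a row does not reach is not made up. A row lasts 1/8 s, in which the tool goes at most 62.5 mm and 10.7 degrees, less where a joint would pass 70% of its speed; a pose out of reach is approached as far as the arm can. A call with a number of a shift or a turn outside -1 to 1 is refused whole. A call with a gripper value outside its range is refused whole. "hand" is the closure, from -1 (fully open) to 1 (shut), set as the call begins (left out, the last holds). The fingers move at their own pace and stop on an object; "newtons" is the grip in N (left out, the last holds). Time passes only in rows, so rows that do not move let the fingers close. It gives the time, the measured TCP pose, the force, the opening and the grip force at its end, in the units of the state.
- read_state(): the state, without advancing time (a new reading comes with each control period).
- camera(name): name is "scene" or "top" or "wrist"; returns a dict with "color" (480x640x3 uint8, red, green, blue), "fx", "fy", "cx", "cy" (pixels), "world_from_camera" (4x4, takes a point from camera to world coordinates). Camera axes: x right, y down, z forward; pixel columns grow to the right and rows downward; lengths in m; the calibration is good to about 2 mm. A picture is of the moment at which its call begins. There is no depth.
- sign_off(): hands the job in; it is judged then, once.
The state is a dict: "time_s": time; "qpos": joint angles; "dq": joint speeds; "tau": joint torques, N m; "position": TCP position; "tcp_rot": TCP orientation; "ft_force": force on the tool from outside, world axes, zero at the start; "moment": the same for the moment, N m; "finger_gap": finger opening in m; "finger_force": force on a finger pad.
Only numpy, scipy, OpenCV 4.12 (cv2) and the standard library are available. Lean on these libraries where they do the work, as an engineer would, in place of code of your own. Each camera call takes 0.05 s, during which the arm holds its last target. There are 200 camera calls.

## Task

Pick up the tall oblong tea tin and stand it upright on the plate of the aluminium labelling jig, then press it into the jig's corner so that one of its broad sides lies flush along the low fence and one narrow side against the tall stop, touching both at once with a definite, steady push. Do not ram it into the jig, and leave the other things on the counter where they are. Finish while the gripper is still holding the tin pressed against both fences, ready for its label.

Things in the scene. Friction and masses are not known exactly. Their poses are not given: they have to be found in the camera images.
- tea_tin: the tea tin: plain metal oblong box with a flat lid, the tallest of three metal tins, 84 mm long (its x) by 56 mm wide (its y) by 100 mm tall, 0.18 to 0.35 kg, standing loose on the counter; origin at the centre of its underside. Grip it across its 56 mm width, near the top, so that the fingers stay above the low fence
- jig: the labelling jig: fixed aluminium base plate 220 mm (its x) by 170 mm (its y), 10 mm thick, lying on the counter, with two upright fences that meet in a right-angled inner corner at its +x +y end; origin at the centre of its underside. It is rigid, and differs in place and yaw from run to run
- jig_corner (a point): the inner corner of the jig, where the two fence faces and the top of the plate meet, 85 mm along x, 60 mm along y and 10 mm above the jig's origin; axes as the jig's. The plate's free area lies to -x and -y of it. A tin seated in the corner has its origin 42 mm to -x and 28 mm to -y of this point, its x axis along the jig's x axis (either way round)
- low_fence: fixed low fence, 195 mm long along the jig's x, 14 mm thick, its top 35 mm above the plate; its inner face looks to the jig's -y; origin at the middle of its foot, 7 mm behind that face
- tall_stop: fixed tall stop, 110 mm long along the jig's y, 14 mm thick, its top 65 mm above the plate; its inner face looks to the jig's -x; origin at the middle of its foot, 7 mm behind that face
- round_tin: bystander: round plain metal tin, 72 mm diameter, 95 mm tall
- square_tin: bystander: low square plain metal tin, 66 x 66 mm, 62 mm tall
- label_roll: bystander: roll of white labels lying flat, 72 mm diameter, 30 mm tall
- jam_jar: bystander: small glass jar with a dark lid, 60 mm diameter, 85 mm tall
- tea_carton: bystander: upright cardboard carton 60 x 90 mm, 120 mm tall
- wood_stamp: bystander: turned wooden hand stamp, standing, 40 mm diameter, 76 mm tall
- scoop: bystander: long spoon lying on the counter; origin near the middle

How it is judged:
By the outcome, as a careful person would: the job done as asked, in the order asked, and still so for the second after the job is handed in, while the arm keeps its last pose, push and grip.
It also fails if it takes over 45 s, if anything falls off the work surface, if the arm or the gripper's body presses on something with over 40 N, if the wrist force passes 120 N, or if a joint passes its speed limit or range.

## Working session

There is one attempt and no reset: what is moved stays moved. The work goes in short steps, Python scripts to look and compute and a tool call to move; the robot and the scene stay as the last step left them, time stands still between calls to the robot, and variables do not carry over. Pictures are saved under pics/ and viewed, at most 10 in all, crops included, and the job is handed in when it is done.

Besides the shell and the picture viewer there is one more tool, called after "Request:" by a JSON object that holds its "api" and its "payload". carry_out: Moves the arm, as the interface text tells. Shift numbers are shares of 150 mm and turn numbers shares of 45 degrees, none past 1 either way. Its arguments: {"type":"object","properties":{"steps":{"type":"array","items":{"type":"array","items":{"type":"number"}}},"hand":{"type":"number"},"newtons":{"type":"number"}},"required":["steps"]}

```bash
mkdir -p pics; python3 - <<'E'
from cell import *
import cv2,pickle
d={}
for n in("top","scene"):
    c=camera(n);d[n]=c;cv2.imwrite(f"pics/{n}0.png",c["color"][:,:,::-1]);print(n,c["fx"],c["fy"],c["cx"],c["cy"],c["world_from_camera"].round(4).tolist())
pickle.dump(d,open("d0.pkl","wb"));print(read_state(),tcp_to_grasp)
E
```

```text
top 444.0125900213177 444.0125900213177 319.6178664217332 241.51692766176168 [[0.1336, -0.9699, 0.2035, 0.3945], [-0.991, -0.1319, 0.0216, 0.0501], [0.0059, -0.2046, -0.9788, 1.0187], [0.0, 0.0, 0.0, 1.0]]
scene 517.8072889634105 517.8072889634105 314.191120761763 242.55820808385877 [[-0.3539, 0.6827, -0.6393, 1.3039], [0.9351, 0.273, -0.2261, 0.302], [0.0202, -0.6778, -0.735, 0.8519], [0.0, 0.0, 0.0, 1.0]]
{'time_s': 0.1, 'qpos': array([ 9.66506127e-01,  5.28399790e-01,  1.43372448e+00, -2.28532208e-05,
        1.18138762e+00, -1.78512639e-01]), 'dq': array([ 0.00114455, -0.00111728, -0.00059514,  0.0030493 ,  0.0001967 ,
       -0.00139988]), 'tau': array([-2.26274251e-04, -4.40989208e+01, -1.77151036e+01,  6.35006838e-02,
        5.33912249e-02, -4.85682858e-05]), 'position': array([0.25776526, 0.56867733, 0.22166895]), 'tcp_rot': array([-6.63605160e-01, -3.06997520e+00,  2.79876461e-03]), 'ft_force': array([-0.79574966,  0.22218405,  0.20559912]), 'moment': array([ 0.01470341, -0.04011727,  0.03282794]), 'finger_force': 0.0, 'finger_gap': 0.08694844007743266} -0.0187
```

View pics/top0.png

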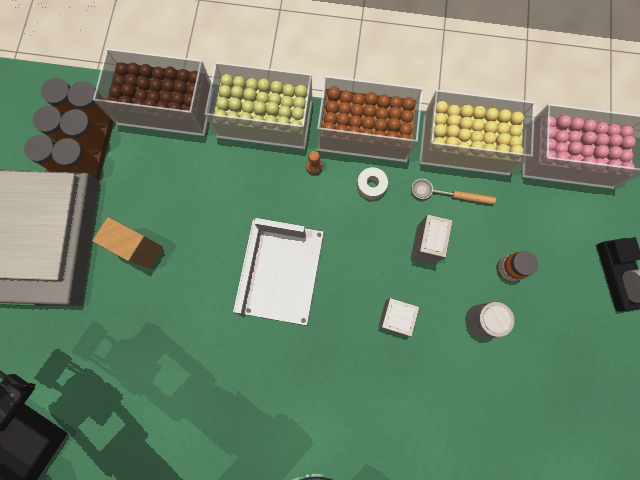

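View pics/scene0.png

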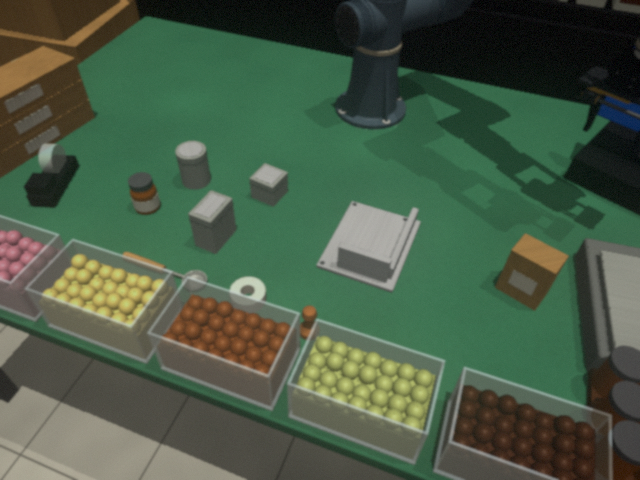

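Top view: the tea tin's lid is at about (436,235). The jig plate runs from about (236,220) to (323,324), with the tall stop at its top edge and the low fence at its left. Next, a magnified crop and contours to measure both.

```bash
cat > h.py <<'E'
import numpy as np,cv2,pickle
def ray(c,uv,z):
    uv=np.atleast_2d(uv).astype(float);T=c["world_from_camera"]
    d=np.c_[(uv[:,0]-c["cx"])/c["fx"],(uv[:,1]-c["cy"])/c["fy"],np.ones(len(uv))]@T[:3,:3].T
    return T[:3,3]+d*((z-T[2,3])/d[:,2])[:,None]
def proj(c,P):
    T=c["world_from_camera"];p=(np.atleast_2d(P)-T[:3,3])@T[:3,:3]
    return np.c_[p[:,0]/p[:,2]*c["fx"]+c["cx"],p[:,1]/p[:,2]*c["fy"]+c["cy"]]
E
python3 - <<'E'
from h import *
d=pickle.load(open("d0.pkl","rb"));c=d["top"];im=c["color"]
a=cv2.resize(im[210:335,225:335,::-1],None,fx=4,fy=4,interpolation=cv2.INTER_CUBIC)
b=cv2.resize(im[210:272,410:460,::-1],None,fx=7,fy=7,interpolation=cv2.INTER_CUBIC)
o=np.zeros((500,790,3),np.uint8);o[:500,:440]=a;o[:434,440:790]=b
cv2.imwrite("pics/crop.png",o)
g=im.min(2)
for t in(120,150,180,200):
    m=(g>t).astype(np.uint8)
    for k in cv2.findContours(m,cv2.RETR_EXTERNAL,cv2.CHAIN_APPROX_NONE)[0]:
        x,y,w,h=cv2.boundingRect(k)
        if cv2.contourArea(k)>300 and 200<x<460 and y>190:
            z=.1 if x>400 else .062 if x>350 else .01
            P=ray(c,k[:,0],z)[:,:2];r=cv2.minAreaRect((P*1000).astype(np.float32));print(t,(x,y,w,h),np.round(r[0],1),np.round(r[1],1),round(r[2],1))
E
```

```text
120 (382, 298, 37, 38) [ 454.9 -120.8] [64.6 64.7] 80.5
120 (233, 218, 91, 107) [526.5 155.8] [169.3 223.5] 87.7
120 (420, 215, 33, 42) [ 632.4 -172.7] [54.8 82.7] 84.0
150 (382, 298, 37, 38) [ 454.7 -120.7] [63.9 63.8] 80.6
150 (245, 229, 79, 96) [523.6 143.4] [143.2 218.2] 87.7
150 (233, 218, 71, 95) [527.6 179.3] [121.5 223. ] 87.6
150 (420, 215, 32, 42) [ 632.3 -172.6] [53.7 81.8] 84.0
180 (383, 298, 36, 38) [ 454.8 -120.9] [63.5 63.5] 80.5
180 (245, 229, 78, 96) [523.5 143.6] [143.  217.5] 87.7
180 (233, 218, 71, 95) [527.5 179.3] [120.9 222. ] 87.7
180 (421, 215, 31, 40) [ 632.6 -173.2] [52.4 80.7] 84.0
200 (383, 299, 33, 33) [ 455.2 -118.6] [56.5 61.8] 80.3
200 (247, 229, 76, 96) [523.4 140.3] [135.9 217.2] 87.7
200 (425, 219, 23, 33) [ 632.8 -173.1] [37.6 65.8] 84.3
200 (233, 218, 71, 95) [527.6 179.3] [120.9 221.4] 87.7
```

View pics/crop.png

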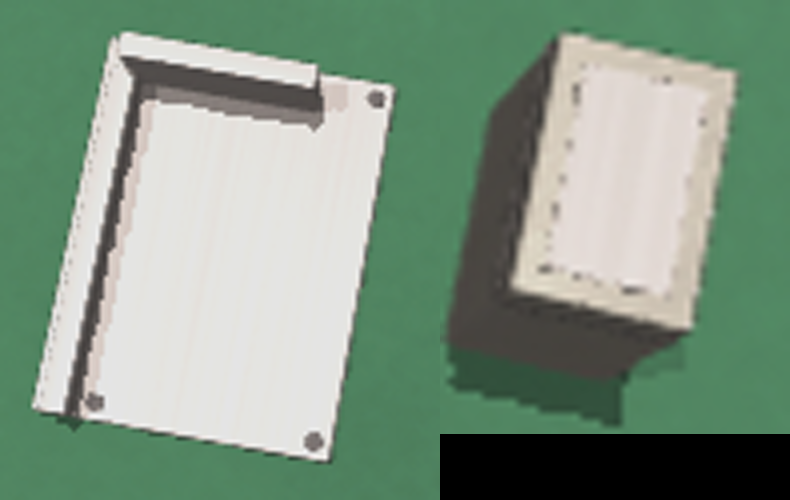

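Crop: the inner top edge of the low fence runs (135,75) to (72,412) in crop pixels, and the inner top edge of the stop runs (122,57) to (317,88). The plate's right-hand corners are (394,88) and (330,461). The tin's lid is clear and lies about 6° off the world x axis.

```bash
cat >> h.py <<'E'
from scipy.spatial.transform import Rotation as R
def delta(p,rv,target,yaw):
    "roll (deg) then shift in tool axes after roll, shares of 150 mm; yaw = world angle of tool y"
    M=R.from_rotvec(rv).as_matrix();y=np.degrees(np.arctan2(M[1,1],M[0,1]))
    roll=-((yaw-y+90)%180-90);M2=M@R.from_euler('z',roll,degrees=True).as_matrix()
    return round(roll,2),np.round(M2.T@(np.array(target)-p)/.15,4),M2.round(4).tolist()
E
python3 - <<'E'
from h import *
from cell import read_state
d=pickle.load(open("d0.pkl","rb"));c=d["top"]
f=lambda L:np.array(L)/4.+[225-.4,210-.4]
pc=ray(c,f([[394,88],[330,461]]),.01)[:,:2]
yaw=np.arctan2(*(pc[0]-pc[1])[::-1]);print("plate edge",pc,np.degrees(yaw),np.linalg.norm(pc[0]-pc[1]))
yaw=np.radians(-2.3);J=np.array([[np.cos(yaw),-np.sin(yaw)],[np.sin(yaw),np.cos(yaw)]])
o=pc.mean(0)-J@[0,-.085];print("jig origin",o)
for n,L,z in(("low top inner (y=60)",[[135,75],[72,412]],.045),("stop top inner (x=85)",[[122,57],[317,88]],.075),("stop top outer(99)",[[120,33],[317,65]],.075),("low top outer(74)",[[110,40],[33,408]],.045)):
    print(n,((ray(c,f(L),z)[:,:2]-o)@J*1000).round(1).tolist())
# tin check in scene view, lid mask
s=d["scene"];g=s["color"][185:225,185:240].min(2)
P=(np.array([.632,-.173,.1])+[[np.cos(t)*a-np.sin(t)*b,np.sin(t)*a+np.cos(t)*b,0] for t in[np.radians(-6)] for a,b in((.042,.028),(.042,-.028),(-.042,-.028),(-.042,.028))])
print(proj(s,P).round(1).tolist())
m=((g>130)*255).astype(np.uint8)
k=max(cv2.findContours(m,0,cv2.CHAIN_APPROX_NONE)[0],key=cv2.contourArea)
r=cv2.minAreaRect((ray(s,k[:,0]+[185,185],.1)[:,:2]*1000).astype(np.float32));print("scene lid",r)
st=read_state();print(delta(st["position"],st["tcp_rot"],[.632,-.173,.2],84))
E
```

```text
plate edge [[0.62870009 0.06744401]
 [0.41203101 0.07464365]] -1.9031666885861094 0.21678866207791755
jig origin [0.52377675 0.15597535]
low top inner (y=60) [[82.2, 59.7], [-107.5, 55.6]]
stop top inner (x=85) [[84.5, 63.5], [86.0, -44.6]]
stop top outer(99) [[97.6, 67.3], [98.7, -42.3]]
low top outer(74) [[99.7, 77.7], [-109.1, 76.8]]
[[208.6, 222.0], [186.0, 213.1], [209.3, 189.2], [231.1, 197.4]]
scene lid ((631.9471435546875, -170.2916259765625), (48.97239303588867, 76.892578125), 84.73826599121094)
(np.float64(-18.39), array([-2.9982, -4.6564,  0.1497]), [[-0.9945, 0.1045, -0.0011], [0.1045, 0.9945, -0.0016], [0.0009, -0.0017, -1.0]])
```

Request:
{"api": "carry_out", "payload": {"steps": [[0,0,0,-0.204],[0,0,0,-0.204],[-0.1666,-0.2587,0,0],[-0.1666,-0.2587,0,0],[-0.1666,-0.2587,0,0],[-0.1666,-0.2587,0,0],[-0.1666,-0.2587,0,0],[-0.1666,-0.2587,0,0],[-0.1666,-0.2587,0,0],[-0.1666,-0.2587,0,0]], "hand": -1, "newtons": 45}}

```text
time_s: 1.35
position: [0.4246, 0.238, 0.2223]
tcp_rot: [-0.165, -3.137, 0.0]
ft_force: [0.9, 1.0, 0.7]
finger_gap: 0.0875
finger_force: 0.0
```

Request:
{"api": "carry_out", "payload": {"steps": [[-0.1666,-0.2587,0,0],[-0.1666,-0.2587,0,0],[-0.1666,-0.2587,0,0],[-0.1666,-0.2587,0,0],[-0.1666,-0.2587,0,0],[-0.1666,-0.2587,0,0],[-0.1666,-0.2587,0,0],[-0.1666,-0.2587,0,0],[-0.1666,-0.2587,0,0],[-0.1666,-0.2587,0,0]]}}

```text
time_s: 2.6
position: [0.6322, -0.174, 0.222]
tcp_rot: [-0.166, -3.136, -0.001]
ft_force: [-0.8, 0.2, 0.1]
finger_gap: 0.0868
finger_force: 0.0
```

Request:
{"api": "carry_out", "payload": {"steps": [[0,0,0,0],[0,0,0,0]]}}

```text
time_s: 2.85
position: [0.6311, -0.1722, 0.2217]
tcp_rot: [-0.166, -3.135, -0.002]
ft_force: [-0.2, 0.0, 0.1]
finger_gap: 0.0866
finger_force: 0.0
```

```bash
python3 - <<'E'
from h import *
from cell import *
st=read_state();print(st["time_s"],st["qpos"].round(3),st["position"],delta(st["position"],st["tcp_rot"],[.632,-.172,.062],84.2))
c=camera("wrist");cv2.imwrite("pics/w1.png",c["color"][:,:,::-1]);pickle.dump(c,open("w1.pkl","wb"))
g=c["color"].min(2)
for t in(130,160):
  for k in cv2.findContours(((g>t)*255).astype(np.uint8),0,cv2.CHAIN_APPROX_NONE)[0]:
    if cv2.contourArea(k)>2000:
        print(t,cv2.boundingRect(k),cv2.minAreaRect((ray(c,k[:,0],.1)[:,:2]*1000).astype(np.float32)))
E
```

```text
2.85 [-0.437  0.57   1.353  0.     1.221 -1.902] [ 0.63114341 -0.17220339  0.22170016] (np.float64(-0.26), array([-7.9000e-03,  6.0000e-04,  1.0647e+00]), [[-0.9949, 0.1011, -0.002], [0.1011, 0.9949, 0.0014], [0.0022, 0.0012, -1.0]])
130 (278, 240, 79, 51) ((655.33837890625, -176.39764404296875), (55.27503967285156, 37.57798767089844), 83.85244750976562)
130 (288, 177, 70, 44) ((607.456298828125, -168.05996704101562), (47.786827087402344, 28.01210594177246), 87.4630126953125)
130 (585, 0, 55, 180) ((560.3184204101562, 29.714027404785156), (36.4672737121582, 108.77482604980469), 87.80949401855469)
130 (9, 0, 116, 73) ((490.8497009277344, -311.9886169433594), (69.95413970947266, 40.688690185546875), 83.88973999023438)
160 (279, 241, 77, 49) ((655.3004760742188, -176.51144409179688), (54.20092010498047, 36.07600021362305), 83.85272979736328)
160 (586, 0, 54, 179) ((560.1231079101562, 29.957590103149414), (35.928123474121094, 108.30477142333984), 87.84521484375)
160 (10, 0, 115, 72) ((490.5491943359375, -312.0301818847656), (69.01930236816406, 40.09993362426758), 83.88973999023438)
```

View pics/w1.png

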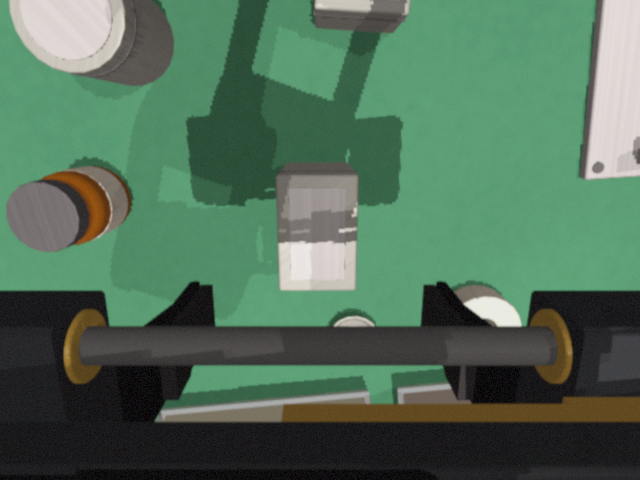

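The wrist view shows the tin square between the open fingers. The lid spans columns 278–357, and its midline at 318 matches the fingers' midline. Next I descend and grip.

Request:
{"api": "carry_out", "payload": {"steps": [[-0.006,0,0.2,0],[0,0,0.2,0],[0,0,0.2,0],[0,0,0.2,0],[0,0,0.15,0],[0,0,0.1,0],[0,0,0,0]]}}

```text
time_s: 3.78
position: [0.632, -0.1716, 0.0642]
tcp_rot: [-0.164, -3.135, -0.002]
ft_force: [-0.1, 0.5, -1.0]
finger_gap: 0.087
finger_force: 0.0
```

Request:
{"api": "carry_out", "payload": {"steps": [[0,0,0,0],[0,0,0,0],[0,0,0,0],[0,0,0,0],[0,0,0,0],[0,0,0,0]], "hand": 1, "newtons": 45}}

```text
time_s: 4.53
position: [0.6331, -0.1729, 0.0655]
tcp_rot: [0.165, 3.137, -0.0]
ft_force: [-0.0, 0.2, 3.2]
finger_gap: 0.056
finger_force: 45.0
```

Request:
{"api": "carry_out", "payload": {"steps": [[0,0,-0.1,0],[0,0,-0.15,0],[0,0,-0.15,0],[0,0,-0.1,0],[0,0,0,0]]}}

```text
time_s: 5.15
position: [0.6336, -0.1732, 0.1414]
tcp_rot: [0.165, 3.135, -0.002]
ft_force: [-0.0, 0.0, -3.6]
finger_gap: 0.0556
finger_force: 45.0
```

```bash
python3 - <<'E'
from h import *
from cell import *
st=read_state();t=np.radians(-2.1);J=np.array([[np.cos(t),-np.sin(t)],[np.sin(t),np.cos(t)]])
o=np.array([.5238,.156]);
for j in([.023,.012],[.043,.032]):
    q=o+J@j;print(q);print(delta(st["position"],st["tcp_rot"],[*q,.140],87.9))
print(st["position"],st["finger_gap"],st["ft_force"],st["qpos"])
E
```

```text
[0.54722428 0.16714914]
(np.float64(-3.93), array([0.6586, 2.2461, 0.0053]), [[-0.9993, 0.0366, 0.0024], [0.0366, 0.9993, -0.0012], [-0.0025, -0.0011, -1.0]])
[0.56794372 0.18640283]
(np.float64(-3.93), array([0.5252, 2.3794, 0.0054]), [[-0.9993, 0.0366, 0.0024], [0.0366, 0.9993, -0.0012], [-0.0025, -0.0011, -1.0]])
[ 0.63359612 -0.17315954  0.14139077] 0.055580537145831665 [-0.02820538  0.02917208 -3.62033213] [-4.36579339e-01  6.61185391e-01  1.42183922e+00 -2.49238060e-05
  1.05588789e+00 -1.90204629e+00]
```

Request:
{"api": "carry_out", "payload": {"steps": [[0,0,0,-0.088],[0.06,0.2,0,0],[0.09,0.3,0,0],[0.09,0.3,0,0],[0.09,0.3,0,0],[0.09,0.3,0,0],[0.09,0.3,0,0],[0.08,0.27,0,0],[0.05,0.18,0,0],[0.02,0.1,0,0]]}}

```text
time_s: 6.4
position: [0.5448, 0.1694, 0.1392]
tcp_rot: [-0.054, -3.139, 0.001]
ft_force: [0.5, -0.1, -2.8]
finger_gap: 0.0555
finger_force: 45.0
```

Request:
{"api": "carry_out", "payload": {"steps": [[0,0,0,0],[0,0,0,0]]}}

```text
time_s: 6.65
position: [0.5466, 0.167, 0.1398]
tcp_rot: [-0.058, -3.141, 0.001]
ft_force: [-0.4, -0.8, -2.6]
finger_gap: 0.0554
finger_force: 45.0
```

```bash
python3 - <<'E'
from h import *
from cell import *
st=read_state();t=np.radians(-2.1);J=np.array([[np.cos(t),-np.sin(t)],[np.sin(t),np.cos(t)]])
o=np.array([.5238,.156])
for j in([.023,.012],[.043,.032]):
    print(delta(st["position"],st["tcp_rot"],[*(o+J@j),.075],87.9)[:2])
print(st["position"],st["finger_gap"],st["ft_force"],st["moment"])
a=camera("top")["color"][190:340,215:355,::-1];b=camera("wrist")["color"][:,:,::-1]
o=np.zeros((480,800,3),np.uint8);o[:375,:350]=cv2.resize(a,(350,375));o[:338,350:]=cv2.resize(b,(450,338));cv2.imwrite("pics/t2.png",o)
E
```

```text
(np.float64(-0.02), array([-0.0043,  0.0012,  0.4322]))
(np.float64(-0.02), array([-0.1376,  0.1346,  0.4321]))
[0.54657587 0.16702725 0.13982987] 0.05540047826434859 [-0.42768779 -0.77191057 -2.56489107] [ 0.05427672 -0.02388982 -0.01492925]
```

View pics/t2.png

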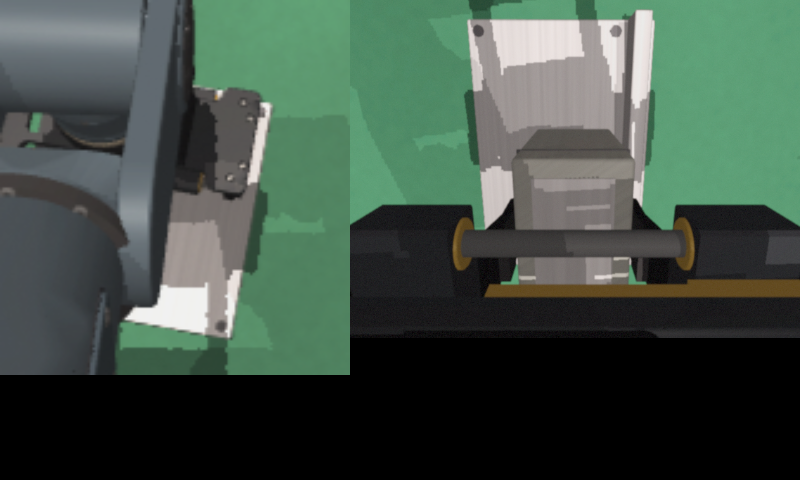

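The wrist view shows the tin square over the plate, parallel to the low fence and clear of it. Lowering to just above the plate, then down gently.

Request:
{"api": "carry_out", "payload": {"steps": [[0,0,0.1,0],[0,0,0.12,0],[0,0,0.1,0],[0,0,0.06,0],[0,0,0.02,0],[0,0,0,0]]}}

```text
time_s: 7.5
position: [0.5463, 0.168, 0.08]
tcp_rot: [0.057, 3.141, -0.0]
ft_force: [-0.1, 0.3, -2.6]
finger_gap: 0.0556
finger_force: 45.0
```

Request:
{"api": "carry_out", "payload": {"steps": [[0,0,0.01,0],[0,0,0.01,0],[0,0,0,0]]}}

```text
time_s: 7.88
position: [0.5462, 0.1681, 0.0772]
tcp_rot: [0.057, 3.141, 0.0]
ft_force: [0.2, 0.2, -3.1]
finger_gap: 0.0555
finger_force: 45.0
```

Request:
{"api": "carry_out", "payload": {"steps": [[0,0,0.007,0],[0,0,0.007,0],[0,0,0,0]]}}

```text
time_s: 8.25
position: [0.5462, 0.1681, 0.0755]
tcp_rot: [0.057, 3.141, -0.0]
ft_force: [-0.7, -0.0, 3.2]
finger_gap: 0.0555
finger_force: 45.0
```

Request:
{"api": "carry_out", "payload": {"steps": [[0,0,0.005,0],[0,0,0,0]]}}

```text
time_s: 8.5
position: [0.5463, 0.1681, 0.0755]
tcp_rot: [0.057, 3.14, -0.0]
ft_force: [-3.0, 0.2, 8.3]
finger_gap: 0.0554
finger_force: 45.0
```

Request:
{"api": "carry_out", "payload": {"steps": [[0,0,-0.006,0],[0,0.03,0,0],[0,0.03,0,0],[0,0.03,0,0],[0,0,0,0]]}}

```text
time_s: 9.12
position: [0.5478, 0.1818, 0.0755]
tcp_rot: [0.056, 3.139, 0.0]
ft_force: [1.4, -2.7, 4.7]
finger_gap: 0.0553
finger_force: 45.0
```

Request:
{"api": "carry_out", "payload": {"steps": [[0,0.01,0,0],[0,0.007,0,0],[0,0,0,0]]}}

```text
time_s: 9.5
position: [0.5476, 0.184, 0.0755]
tcp_rot: [0.057, 3.139, -0.0]
ft_force: [1.3, -4.3, 5.8]
finger_gap: 0.0555
finger_force: 45.0
```

Request:
{"api": "carry_out", "payload": {"steps": [[0,0.007,0,0],[0,0.007,0,0],[0,0,0,0]]}}

```text
time_s: 9.88
position: [0.5476, 0.186, 0.0755]
tcp_rot: [0.057, 3.14, -0.0]
ft_force: [0.6, -3.4, 5.0]
finger_gap: 0.0556
finger_force: 45.0
```

Request:
{"api": "carry_out", "payload": {"steps": [[0,0.007,0,0],[0,0,0,0]]}}

```text
time_s: 10.12
position: [0.5475, 0.1869, 0.0755]
tcp_rot: [0.056, 3.14, -0.001]
ft_force: [1.3, -4.1, 5.4]
finger_gap: 0.0558
finger_force: 45.0
```

Request:
{"api": "carry_out", "payload": {"steps": [[0,0.007,0,0],[0,0,0,0]]}}

```text
time_s: 10.38
position: [0.5475, 0.1871, 0.0755]
tcp_rot: [0.056, 3.14, -0.003]
ft_force: [0.7, -7.0, 6.9]
finger_gap: 0.0557
finger_force: 45.0
```

Request:
{"api": "carry_out", "payload": {"steps": [[0,0.007,0,0],[0,0,0,0]]}}

```text
time_s: 10.62
position: [0.5475, 0.1872, 0.0756]
tcp_rot: [0.056, 3.14, -0.005]
ft_force: [0.3, -10.3, 7.9]
finger_gap: 0.0555
finger_force: 45.0
```

Contact with the low fence. I ease off slightly, then slide along it to the stop.

Request:
{"api": "carry_out", "payload": {"steps": [[0,-0.006,0,0],[-0.03,0,0,0],[-0.03,0,0,0],[-0.03,0,0,0],[0,0,0,0]]}}

```text
time_s: 11.25
position: [0.5496, 0.1871, 0.0764]
tcp_rot: [-0.056, -3.118, 0.005]
ft_force: [-17.3, -6.1, 29.2]
finger_gap: 0.056
finger_force: 45.0
```

Request:
{"api": "carry_out", "payload": {"steps": [[-0.01,0,0,0],[-0.007,0,0,0],[0,0,0,0]]}}

```text
time_s: 11.62
position: [0.5499, 0.1871, 0.0765]
tcp_rot: [-0.056, -3.114, 0.005]
ft_force: [-21.0, -6.7, 33.1]
finger_gap: 0.0556
finger_force: 45.0
```

Request:
{"api": "carry_out", "payload": {"steps": [[-0.007,0,0,0],[-0.007,0,0,0],[0,0,0,0]]}}

```text
time_s: 12.0
position: [0.5503, 0.187, 0.0767]
tcp_rot: [-0.055, -3.11, 0.006]
ft_force: [-25.2, -6.1, 35.1]
finger_gap: 0.0556
finger_force: 45.0
```

Unexpected resistance 18 mm before the stop was due: Fx −25 N with Fz rising, probably the tin's foot sticking on the plate. I back off and look.

Request:
{"api": "carry_out", "payload": {"steps": [[0.03,0,0,0],[0.03,0,0,0],[0.03,0,0,0],[0.01,-0.01,0,0],[0,0,0,0]]}}

```text
time_s: 12.62
position: [0.5476, 0.1869, 0.0755]
tcp_rot: [-0.057, -3.137, 0.0]
ft_force: [-4.2, -2.1, 10.8]
finger_gap: 0.0557
finger_force: 45.0
```

```bash
python3 - <<'E'
from h import *
from cell import *
st=read_state();print(st["position"],st["tcp_rot"],st["ft_force"],st["moment"])
b=camera("scene");a=camera("wrist")["color"][:,:,::-1];pickle.dump(b,open("s3.pkl","wb"))
o=np.zeros((600,800,3),np.uint8);o[:300,:400]=cv2.resize(a,(400,300));o[:600,400:]=cv2.resize(b["color"][165:315,310:410,::-1],(400,600),interpolation=cv2.INTER_CUBIC);cv2.imwrite("pics/s3.png",o)
E
```

```text
[0.54764038 0.186935   0.07551868] [-5.73751380e-02 -3.13666054e+00  1.00643175e-04] [-4.16185854 -2.14247086 10.77203495] [-7.19249558e-01  6.52892014e-01  4.71903070e-04]
```

View pics/s3.png

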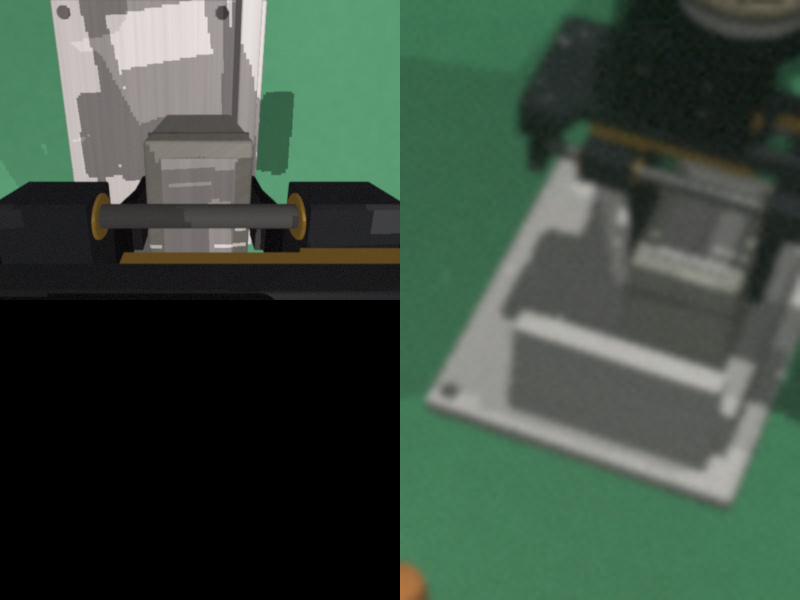

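The wrist and scene views show the tin still upright, with clear space before the stop, so its foot was jamming on the plate. I lift it clear, carry it along the fence and set it down close to the stop.

Request:
{"api": "carry_out", "payload": {"steps": [[0,-0.008,-0.012,0],[0,0,-0.012,0],[-0.03,0,0,0],[-0.03,0,0,0],[-0.03,0,0,0],[0,0,0,0]]}}

```text
time_s: 13.48
position: [0.5642, 0.1851, 0.0786]
tcp_rot: [0.057, 3.14, 0.0]
ft_force: [-0.5, -0.1, -3.1]
finger_gap: 0.0556
finger_force: 45.0
```

Request:
{"api": "carry_out", "payload": {"steps": [[-0.007,0,0,0],[-0.007,0,0,0],[0,0,0,0]]}}

```text
time_s: 13.85
position: [0.5656, 0.185, 0.0787]
tcp_rot: [0.057, 3.141, -0.0]
ft_force: [0.2, -0.3, -2.8]
finger_gap: 0.0557
finger_force: 45.0
```

Request:
{"api": "carry_out", "payload": {"steps": [[-0.007,0,0,0],[0,0,0,0]]}}

```text
time_s: 14.1
position: [0.5667, 0.185, 0.0787]
tcp_rot: [0.057, 3.141, 0.0]
ft_force: [-0.2, -0.2, -2.9]
finger_gap: 0.0562
finger_force: 45.0
```

Request:
{"api": "carry_out", "payload": {"steps": [[-0.007,0,0,0],[0,0,0,0]]}}

```text
time_s: 14.35
position: [0.5678, 0.185, 0.0787]
tcp_rot: [0.057, 3.141, -0.0]
ft_force: [-0.8, -0.0, -3.7]
finger_gap: 0.0556
finger_force: 45.0
```

Request:
{"api": "carry_out", "payload": {"steps": [[-0.007,0,0,0],[0,0,0,0]]}}

```text
time_s: 14.6
position: [0.5687, 0.1849, 0.0787]
tcp_rot: [-0.057, -3.141, 0.0]
ft_force: [0.9, -0.1, -2.3]
finger_gap: 0.0559
finger_force: 45.0
```

Request:
{"api": "carry_out", "payload": {"steps": [[-0.006,0,0,0],[0,0,0,0]]}}

```text
time_s: 14.85
position: [0.5687, 0.1849, 0.0786]
tcp_rot: [-0.057, -3.139, 0.0]
ft_force: [-1.9, 0.5, -0.0]
finger_gap: 0.0555
finger_force: 45.0
```

Request:
{"api": "carry_out", "payload": {"steps": [[-0.006,0,0,0],[0,0,0,0]]}}

```text
time_s: 15.1
position: [0.5688, 0.1849, 0.0785]
tcp_rot: [-0.057, -3.137, 0.0]
ft_force: [-6.2, 0.4, 0.3]
finger_gap: 0.0559
finger_force: 45.0
```

The stop is met at x = 0.5687. I back off 1.5 mm, set the tin down, then press.

Request:
{"api": "carry_out", "payload": {"steps": [[0.016,0,0,0],[0,0,0.01,0],[0,0,0.006,0],[0,0,0,0]]}}

```text
time_s: 15.6
position: [0.5687, 0.1849, 0.0762]
tcp_rot: [0.057, 3.14, 0.0]
ft_force: [-0.8, 0.7, -3.3]
finger_gap: 0.0557
finger_force: 45.0
```

Request:
{"api": "carry_out", "payload": {"steps": [[0,0,0.004,0],[0,0,0,0]]}}

```text
time_s: 15.85
position: [0.5686, 0.1849, 0.0757]
tcp_rot: [0.057, 3.14, 0.0]
ft_force: [-0.5, 1.0, -3.4]
finger_gap: 0.056
finger_force: 45.0
```

Request:
{"api": "carry_out", "payload": {"steps": [[0,0,0.003,0],[0,0,0,0]]}}

```text
time_s: 16.1
position: [0.5687, 0.185, 0.0755]
tcp_rot: [0.057, 3.14, 0.0]
ft_force: [0.4, 0.3, -1.7]
finger_gap: 0.0558
finger_force: 45.0
```

Request:
{"api": "carry_out", "payload": {"steps": [[0,0.007,0,0],[0,0.007,0,0],[0,0,0,0]]}}

```text
time_s: 16.48
position: [0.5685, 0.1862, 0.0755]
tcp_rot: [0.057, 3.141, -0.002]
ft_force: [1.3, -4.8, 1.0]
finger_gap: 0.0556
finger_force: 45.0
```

Request:
{"api": "carry_out", "payload": {"steps": [[0,0.006,0,0],[0,0.006,0,0],[0,0,0,0]]}}

```text
time_s: 16.85
position: [0.5685, 0.1864, 0.0756]
tcp_rot: [0.057, 3.141, -0.006]
ft_force: [0.1, -9.6, 2.5]
finger_gap: 0.0555
finger_force: 45.0
```

Request:
{"api": "carry_out", "payload": {"steps": [[-0.007,0,0,0],[-0.007,0,0,0],[0,0,0,0]]}}

```text
time_s: 17.23
position: [0.5686, 0.1864, 0.0756]
tcp_rot: [-0.056, -3.137, 0.006]
ft_force: [-4.0, -9.3, 5.0]
finger_gap: 0.0556
finger_force: 45.0
```

```bash
python3 - <<'E'
from h import *
from cell import *
st=read_state();M=R.from_rotvec(st["tcp_rot"]).as_matrix();print(M.round(4),st["position"],st["ft_force"],st["moment"])
E
```

```text
[[-0.9993  0.0358 -0.0042]
 [ 0.0359  0.9993 -0.0038]
 [ 0.0041 -0.004  -1.    ]] [0.56860655 0.18639869 0.07559685] [-3.97746463 -9.25984585  5.00522889] [-1.82473594  0.46097117 -0.32431183]
```

Request:
{"api": "carry_out", "payload": {"steps": [[-0.007,0,0,0],[-0.005,0,0,0],[0,0,0,0]]}}

```text
time_s: 17.6
position: [0.5688, 0.1864, 0.0757]
tcp_rot: [-0.056, -3.134, 0.006]
ft_force: [-6.8, -9.9, 7.7]
finger_gap: 0.0559
finger_force: 45.0
```

Request:
{"api": "carry_out", "payload": {"steps": [[-0.006,0.002,0,0],[0,0,0,0],[0,0,0,0]]}}

```text
time_s: 17.98
position: [0.5688, 0.1864, 0.0757]
tcp_rot: [-0.056, -3.132, 0.007]
ft_force: [-7.7, -10.5, 9.4]
finger_gap: 0.0558
finger_force: 45.0
```

```bash
python3 - <<'E'
from h import *
from cell import *
st=read_state();M=R.from_rotvec(st["tcp_rot"]).as_matrix();print(M.round(4),st["position"],st["ft_force"],st["moment"])
b=camera("scene");a=camera("wrist")["color"][:,:,::-1]
o=np.zeros((600,800,3),np.uint8);o[:300,:400]=cv2.resize(a,(400,300));o[:600,400:]=cv2.resize(b["color"][165:315,310:410,::-1],(400,600),interpolation=cv2.INTER_CUBIC);cv2.imwrite("pics/s4.png",o)
E
```

```text
[[-0.9993  0.0359 -0.0093]
 [ 0.036   0.9993 -0.0044]
 [ 0.0092 -0.0047 -0.9999]] [0.56877987 0.18644447 0.07569439] [ -7.74920238 -10.48300153   9.42319763] [-1.811481    1.02594969 -0.33431717]
```

View pics/s4.png

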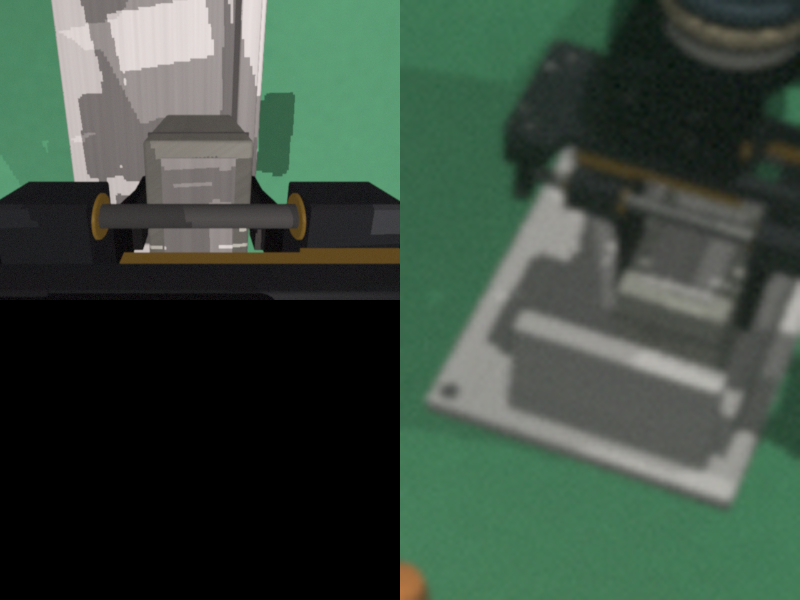

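```bash
python3 - <<'E'
from h import *
s=pickle.load(open("s3.pkl","rb"))
f=lambda L:np.array(L)/4.+[310-400/4-.4,165-.4]
t=np.radians(-2.1);J=np.array([[np.cos(t),-np.sin(t)],[np.sin(t),np.cos(t)]]);o=np.array([.5238,.156])
print("tin lid +x edge (85 if seated)",((ray(s,f([[618,295],[728,320]]),.11)[:,:2]-o)@J*1000).round(1))
print("stop top inner",((ray(s,f([[527,308],[725,370]]),.075)[:,:2]-o)@J*1000).round(1))
print("stop top outer",((ray(s,f([[515,325],[722,392]]),.075)[:,:2]-o)@J*1000).round(1))
# crop px of predicted seated tin: lid front edge and stop inner top edge
q=lambda j,z:((proj(s,[[*(o+J@(np.array(v)/1000)),z] for v in j])-[310-100-.4,165-.4])*4).round(0).tolist()
print(q([[85,4],[85,60]],.11),q([[85,4],[85,60]],.075),q([[85,60],[85,-45],[99,60],[99,-45]],.075))
E
```

```text
tin lid +x edge (85 if seated) [[87.5  8.3]
 [81.6 62.9]]
stop top inner [[ 82.7 -39.3]
 [ 82.1  66.3]]
stop top outer [[ 96.2 -40.7]
 [ 96.6  69.2]]
[[612.0, 289.0], [720.0, 323.0]] [[605.0, 336.0], [711.0, 370.0]] [[711.0, 370.0], [515.0, 308.0], [703.0, 390.0], [505.0, 326.0]]
```

```bash
python3 - <<'E'
from h import *
from cell import *
b=camera("scene")["color"][225:275,330:410,::-1];cv2.imwrite("pics/s5.png",cv2.resize(np.clip(b*1.6,0,255).astype(np.uint8),(800,500),interpolation=cv2.INTER_CUBIC))
print(read_state()["ft_force"])
E
```

```text
[-7.29781544 -9.69276942  8.48115486]
```

View pics/s5.png

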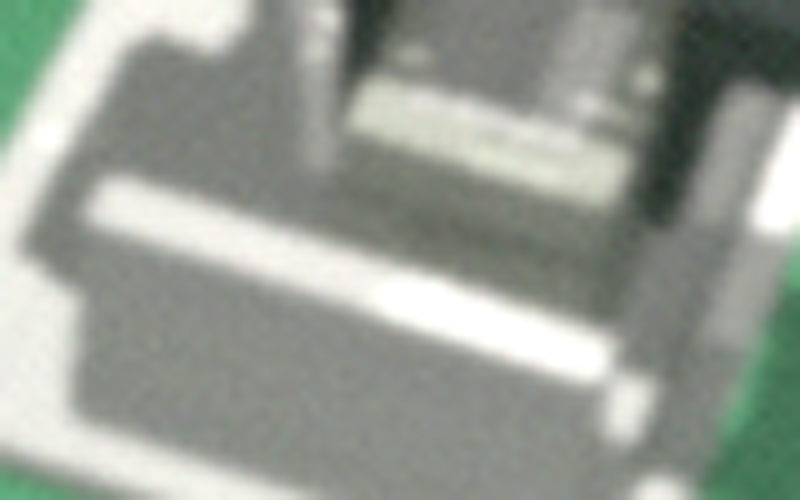

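The magnified view shows the lid's front edge (345,125)–(615,207) parallel to the stop's edge (105,180)–(620,350), with the tin's face running straight down to the stop. The tin is seated, so I firm up the push, mainly along x.

Request:
{"api": "carry_out", "payload": {"steps": [[-0.008,0.003,-0.003,0],[-0.006,0,0,0],[0,0,0,0],[0,0,0,0]]}}

```text
time_s: 18.62
position: [0.5688, 0.1865, 0.0758]
tcp_rot: [-0.057, -3.127, 0.008]
ft_force: [-10.2, -12.2, 9.2]
finger_gap: 0.0555
finger_force: 45.0
```

Request:
{"api": "carry_out", "payload": {"steps": [[0,0,0,0],[0,0,0,0],[0,0,0,0],[0,0,0,0]]}}

```text
time_s: 19.12
position: [0.5689, 0.1865, 0.0758]
tcp_rot: [-0.057, -3.127, 0.008]
ft_force: [-10.4, -11.3, 10.4]
finger_gap: 0.0556
finger_force: 45.0
```

Request:
{"api": "carry_out", "payload": {"steps": [[-0.002,0,-0.004,0],[-0.002,0,-0.003,0],[0,0,0,0],[0,0,0,0]]}}

```text
time_s: 19.62
position: [0.5689, 0.1866, 0.0759]
tcp_rot: [-0.058, -3.126, 0.008]
ft_force: [-9.8, -10.1, 5.5]
finger_gap: 0.0557
finger_force: 45.0
```

```bash
python3 - <<'E'
from h import *
from cell import *
st=read_state();M=R.from_rotvec(st["tcp_rot"]).as_matrix();print(M.round(4),st["position"],st["ft_force"],st["moment"])
E
```

```text
[[-0.9992  0.0372 -0.0152]
 [ 0.0373  0.9993 -0.0048]
 [ 0.015  -0.0054 -0.9999]] [0.56887757 0.18655882 0.075862  ] [ -9.83564859 -10.09261184   5.49087879] [-1.9044413   1.32764557 -0.58432584]
```

The stop's reaction stays near 10 N with the plate load reduced, so the contact is real. I restore a little down-force so the tin stays flat, let it settle and hand in.

Request:
{"api": "carry_out", "payload": {"steps": [[0.004,0,0.005,0],[0,0,0,0],[0,0,0,0],[0,0,0,0]]}}

```text
time_s: 20.12
position: [0.5689, 0.1865, 0.0758]
tcp_rot: [-0.058, -3.127, 0.008]
ft_force: [-10.2, -11.1, 8.3]
finger_gap: 0.0558
finger_force: 45.0
```

```bash
python3 - <<'E'
from cell import *
st=read_state();print(st["position"],st["tcp_rot"],st["ft_force"])
print(sign_off())
E
```

```text
[0.5688686  0.18653497 0.07581599] [-0.05795774 -3.12731507  0.0079956 ] [-10.17989887 -11.08915189   8.25707308]
the job is handed in; nothing more can be done
None
```

I handed the job in at about 20 s, with the tea tin standing on the jig plate and the gripper still pressing it into the corner at about 10 N on the tall stop and 11 N on the low fence (tool tilted just under 1°); sliding along the fence the tin jammed once on the plate (about 25 N sideways), so I lifted it and set it down by the stop.

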